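# Start the grinding bench: power, dust extraction, grinder

## Robot

A 7-joint arm with a two-finger parallel gripper is mounted at the origin on the work surface. World frame = base frame: x ahead of the robot, y to its left, z up, the work surface at z = 0. Lengths are in mm, angles in rad, forces in N, time in s.
With the tool pointing down it reaches from about 425 to 1025 mm from the base axis. Payload 3.6 kg.
Tool frame: the origin (TCP) lies midway between the tips of the shut fingers; the grasp point (between the pads) lies 19 mm behind it; z points along the fingers, y is the line along which they close (so a half turn about z gives the same grasp; the last joint's range is limited). The gripper opens to 85 mm and grips with 20 to 120 N. Pads are 22 mm wide; open, the fingers measure 114 mm over their backs; the gripper's body (76 mm by 85 mm) begins 54 mm behind the grasp point. The pads swing forward as they close: fully open they stand 13 mm farther back than shut.
Start: joints at [1.02, 0.591, 0.048, 1.609, -0.033, 0.943, -0.034], TCP at [319.784, -650.667, 231.302] pointing down, gripper open.
Joint ranges: [-2.69, 2.69], [-0.47, 2.24], [-1.27, 1.36], [0.19, 2.51], [-1.53, 4.68], [0.08, 2.07], [-3.09, 3.09]. Speed limits (rad/s): [2.57, 2.57, 3.14, 3.14, 3.14, 3.14, 3.14].

## Interface

Orientations are given as [roll, pitch, yaw] about the fixed x, y, z axes, in that order (R = Rz(yaw) Ry(pitch) Rx(roll)).
In Python, from bench import r gives the robot as it stands. The module is installed in compiled form; this text tells all that it offers. Calls block until the motion is done:
- r.reach(position, orientation): joint-space move of the TCP to a pose.
- r.move_linear(position, attitude=None, rate=150): straight line of the TCP; attitude=None keeps the orientation; rate is the mean speed in mm/s.
- r.goto_joints(angles): joint-space move.
- r.grip(opening, grip_force=None): finger opening in mm; grip_force is the grip in N (None keeps the last); returns when the fingers have stopped.
- r.wait(seconds).
- r.solve_ik(position, orientation): joint angles nearest the present ones, or None.
- r.read_camera(name): name is "side" or "top" or "wrist"; returns (picture, depth): 384x512x3 uint8, red, green, blue; 384x512 float32, mm along the optical axis (not along the pixel's ray), 0 where there is no reading.
- r.camera_params(name): a dict with "fov_y" (degrees; the focal length in pixels is half the picture's height over the tangent of half this angle, whatever the lens; pixels are square), "cx", "cy" (the principal point, pixels), "extrinsics" (4x4, takes a point from world to camera coordinates); the wrist camera has in their place "mount" (4x4, takes a point from camera to tool coordinates, whose origin is the TCP and whose axes are the flange's). Camera axes: x right, y down, z forward; pixel columns grow to the right and rows downward; lengths in mm; the calibration is good to about 2 mm. A picture is of the moment at which its call begins: read the wrist's pose just before it. camera_params takes no time and is no camera call.
A pose or a line that the arm cannot do raises r.IKError and nothing moves.
- r.close_job(): hands the job in; it is judged then, once.
Readings, each from a call of its own:
- r.current_time(): time.
- r.current_joint_positions(): joint angles.
- r.current_qd(): joint speeds.
- r.current_joint_efforts(): joint torques, N m.
- r.current_tcp_pos(): TCP position.
- r.current_ee_rot(): TCP orientation.
- r.current_contact_force(): force on the tool from outside, world axes, zero at the start.
- r.current_ft_torque(): the same for the moment, N m.
- r.current_opening(): finger opening in mm.
- r.current_grip_force(): force on a finger pad.
Only numpy, scipy, OpenCV 4.12 (cv2) and the standard library are available. Lean on these libraries where they do the work, as an engineer would, in place of code of your own. Each camera call takes 0.05 s, during which the arm holds its last target. There are 200 camera calls.

## Task

Start up the grinding bench in the proper order: switch on the bench supply by pressing its rocker fully over, then press the dust extractor's start button all the way in and let it come back out, and last press the grinder's start button in until it stays in. Press nothing before its turn, do not press the extractor's stop button, and leave the loose tools and parts where they are; nothing needs to be picked up.

Things in the scene. Friction and masses are not known exactly. Their poses are not given: they have to be found in the camera images.
- supply: bench supply box, a grey plastic box 80 mm deep (x) x 160 mm wide (y) x 54 mm high fixed to the bench, with a rocker switch in its left half (+y) and a socket under a square flap (top 67 mm high) in its right half (-y). Origin: centre of its underside; x points away from the operator, y to the operator's left, z up
- supply_rocker (a joint): the white rocker, 48 mm (x) x 44 mm (y), a shallow V hinged across its middle along the box's y; 0 rad = off (the near half, on the operator's side -x, stands up, its outer edge 68 mm above the bench), 0.28 rad = on (near half level, 61 mm above the bench, far half up). No spring: it stays where it is left; it takes about 2 N at the middle of a half and more close to the hinge
- rocker_on (a point): point on the top face of the rocker's near half, 16 mm from the hinge, moves with it: 65 mm above the bench when off; it goes down by about 4 mm in switching on; axes as the box's when off
- rocker_off (a point): the same on the far half, 61 mm above the bench when off, when this half lies level
- extractor: dust extractor's push-button station, a grey painted steel box 86 mm deep (x) x 160 mm wide (y) x 62 mm high fixed to the bench, with two black buttons in a row along y, 76 mm apart. Origin: centre of its underside; axes as for the supply box
- extractor_start_top (a point): centre of the top of the extractor's start button: the narrow one, a round cap 25 mm across, to the left (+y), top 14 mm above the lid (76 mm above the bench) when out; axes as the station's
- extractor_start (a joint): how far the extractor's start button is pressed in, straight down: 0 out, 0.006 m fully in. A spring returns it (1 N at first, 4.5 N fully in)
- extractor_stop_top (a point): centre of the top of the extractor's stop button: the broad mushroom, 40 mm across, to the right (-y), top 26 mm above the lid (88 mm above the bench)
- extractor_stop (a joint): how far the extractor's stop button is pressed in: 0 out, 0.006 m fully in; spring return
- grinder_switch_box (a point): centre of the top face (94 x 130 mm) of the switch box at the front of the bench grinder (200 mm wheels, 0.39 m wide, 0.3 m high, fixed); 75 mm above the bench, sloping 0.26 rad down towards the operator. Axes: x away from the operator (wheel axis 235 mm further on, 170 mm up; work rests from 85 mm on, 137 mm or more to either side), y to the operator's left, z up
- grinder_start_top (a point): centre of the top of the grinder's start button: the narrow round cap 25 mm across, left (+y) on the sloping face and standing 16 mm proud of it; the point's z axis is the face's outward normal, its x and y as the grinder's. The button moves along -z
- grinder_start (a joint): how far the grinder's start button is pressed in, square to the sloping face: 0 out, 0.006 m fully in. No spring: it stays in; it needs about 3 N. It is interlocked with the stop button: as one goes in the other comes out by as much
- grinder_stop_top (a point): centre of the top of the grinder's stop button: the broad mushroom 34 mm across, to the right (-y), 54 mm from the start button
- grinder_stop (a joint): the grinder's stop button: 0 m as it is at the start (in, grinder off), -0.006 m out (grinder on)
- wrench: an open-ended wrench 180 mm long lying flat, along its own x
- spare_wheel: a spare grinding wheel, a grey disc 150 mm across and 20 mm thick with a 32 mm bore, lying flat; origin at the centre of its underside
- paste_tin: a plain aluminium tin 72 mm across, 60 mm high; origin at the centre of its underside
- jar: a glass jar with a steel lid, 52 mm across, 75 mm high, standing to the right of the grinder's switch box; origin at the centre of its underside
- drift: a brass drift standing on end, 24 mm across, 90 mm high, close behind the supply box; origin at the centre of its underside
- strap: a flat steel strap 30 x 120 x 6 mm with three holes, lying along its own y close behind the extractor station; origin at the centre of its underside
- clamp: a steel G-clamp lying flat, about 90 x 165 mm and 22 mm high; origin under the middle of its back bar
Not all that is in view belongs to the job. Leave any purple look-alike of the supply alone.

How it is judged (in metres and radians):
On the way, in this order (a step that is already met when the one before it is completed fails the run):
1. the supply rocker is pressed fully over to on (value of joint supply_rocker above 0.25 rad), for 0.1 s.
2. the extractor's start button is pressed in (value of joint extractor_start above 0.0045 m), for 0.1 s.
3. the extractor's start button has come back out (value of joint extractor_start below 0.0015 m), for 0.05 s.
4. the grinder's start button is pressed in (value of joint grinder_start above 0.0047 m), for 0.2 s.
At the end, for the whole second after the job is handed in: The supply rocker is on (past 0.25 of 0.28 rad), both extractor buttons are out (within 1.5 mm), and the grinder's start button is in (at least 4.7 of 6 mm) with its stop button out (value of joint supply_rocker above 0.25 rad and value of joint each of extractor_start, extractor_stop below 0.0015 m and value of joint grinder_start above 0.0047 m and value of joint grinder_stop below -0.0045 m); the robot touches nothing.
It fails at once if the extractor's start button is pressed before the supply is on (value of joint extractor_start above 0.003 m and value of joint supply_rocker below 0.22 rad).
It fails at once if the grinder's start button is pressed before the supply is on (value of joint grinder_start above 0.003 m and value of joint supply_rocker below 0.22 rad).
It fails at once if the extractor's stop button is pressed (value of joint extractor_stop above 0.003 m).
It fails at once if a loose tool or part is lifted, carried or knocked away (over 25 mm) (distance of any of wrench, spare_wheel, paste_tin, jar, drift, strap, clamp from where it was at the start of the episode above 0.025 m).
It also fails if it takes over 48 s, if anything falls off the work surface, if the arm or the gripper's body presses on something with over 40 N, if the wrist force passes 120 N, or if a joint passes its speed limit or range.

## Working session

There is one attempt and no reset: what is moved stays moved. The work goes in short steps, each a Python script; the robot and the scene stay as the last script left them, time stands still between calls to the robot, and variables do not carry over. Pictures are saved under pics/ and viewed, at most 10 in all, crops included, and the job is handed in when it is done.

```bash
mkdir -p pics
cat > h.py <<'E'
import numpy as np, cv2
from bench import r
def K(n):
    c=r.camera_params(n); return 192/np.tan(np.radians(c["fov_y"])/2),c["cx"],c["cy"],c
def cloud(n,d):
    f,cx,cy,c=K(n); v,u=np.mgrid[:384,:512]
    p=np.stack([(u-cx)*d/f,(v-cy)*d/f,d,np.ones_like(d)],-1)
    return (p@np.linalg.inv(np.array(c["extrinsics"])).T)[...,:3]
E
python3 - <<'E'
from h import *
for n in("top","side"):
    im,d=r.read_camera(n); np.savez(n+".npz",im=im,d=d,P=cloud(n,d))
    cv2.imwrite(f"pics/{n}.png",cv2.resize(im[...,::-1],(800,600),interpolation=cv2.INTER_CUBIC))
    c=r.camera_params(n); print(c["fov_y"],np.round(np.linalg.inv(c["extrinsics"])[:3],2))
print(r.current_time(),r.current_ee_rot())
E
```

```text
50.83504467170189 [[ 1.00000e-02 -9.90000e-01  1.10000e-01  3.47360e+02]
 [-1.00000e+00 -1.00000e-02  0.00000e+00 -3.04400e+01]
 [-0.00000e+00 -1.10000e-01 -9.90000e-01  1.14347e+03]]
48.92032360224046 [[-1.0000e+00 -3.0000e-02  3.0000e-02  4.2276e+02]
 [-5.0000e-02  7.1000e-01 -7.1000e-01  7.6653e+02]
 [ 0.0000e+00 -7.1000e-01 -7.1000e-01  8.9723e+02]]
0.1 [-3.13955467e+00  1.28054211e-04  4.56897001e-01]
```

View pics/top.png

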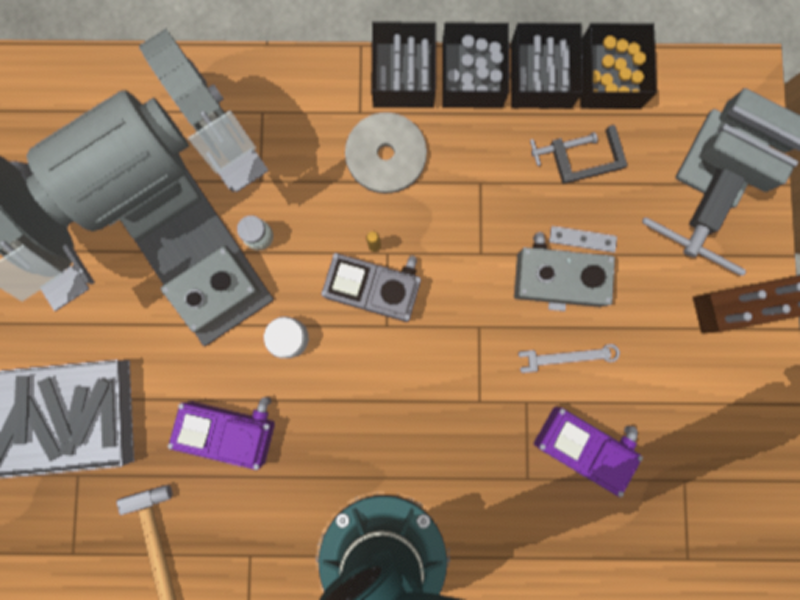

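View pics/side.png

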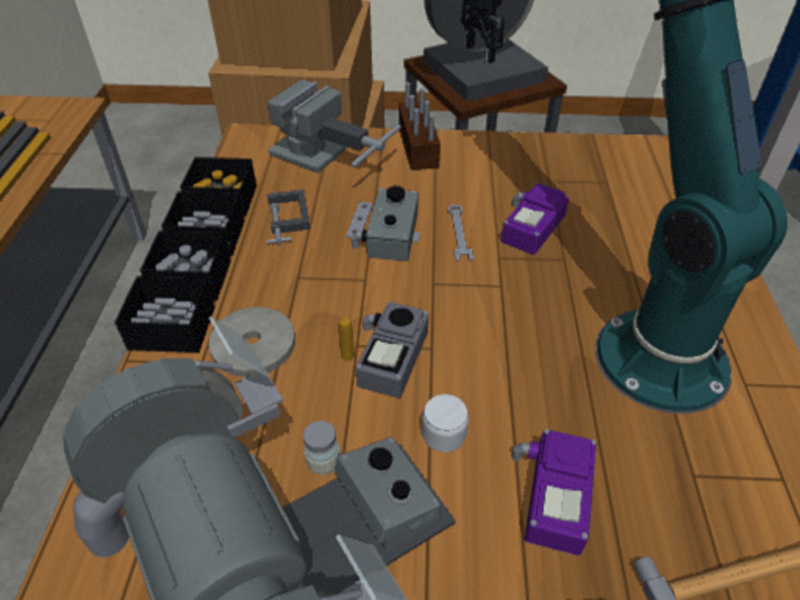

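The top view (800 px scale) shows three supply-like boxes: grey at (372,287) and purple at (221,434) and (590,450). The grey one fits the description, with its rocker at (349,279), the socket flap to the right and the brass drift behind it. The extractor is at (567,277), with start narrow at (547,272) and stop broad at (592,276). On the grinder box, start is narrow at (194,299) and stop is at (221,281). I'll measure these and confirm with one crop.

```bash
cat > m.py <<'E'
from h import *
D={n:np.load(n+".npz") for n in("top","side")}
def pts(n,c,rad,f):  # c in 800-scale px
    P=D[n]["P"]; im=D[n]["im"].astype(int); v,u=np.mgrid[:384,:512]
    m=(np.hypot(u-c[0]*.64,v-c[1]*.64)<rad)&f(im,P)&(D[n]["d"]>0)
    return P[m]
def rep(t,q):
    lo,hi=np.percentile(q,[2,98],0); print(t,len(q),"med",np.median(q,0).round(1),"mid",((lo+hi)/2).round(1),"ext",(hi-lo).round(1))
dark=lambda im,P:im.max(-1)<60
white=lambda im,P:im.min(-1)>170
for n,C in {"top":dict(rock=(349,279),sock=(393,292),es=(547,272),ep=(592,276),gs=(194,299),gp=(221,281)),
 "side":dict(rock=(385,354),sock=(401,317),es=(391,220),ep=(396,194),gs=(401,490),gp=(381,459))}.items():
    for k,c in C.items():
        zmin=dict(rock=54,es=71,ep=83,gs=75,gp=75,sock=62)[k]
        rep(n+" "+k,pts(n,c,22 if k=="rock" else 13,lambda im,P:(white(im,P) if k=="rock" else dark(im,P))&(P[...,2]>zmin)))
# boxes: horizontal rectangle of lids
for k,c,z in(("supply",(372,287),(50,58)),("extr",(567,277),(58,66))):
    q=pts("top",c,42,lambda im,P:(P[...,2]>z[0])&(P[...,2]<z[1]))
    print(k,cv2.minAreaRect(q[:,:2].astype(np.float32)),np.median(q[:,2]))
# grinder face plane
q=pts("top",(211,295),27,lambda im,P:(im.max(-1)>70)&(P[...,2]>55)&(P[...,2]<95))
for _ in range(4):
    A=np.c_[q[:,:2],np.ones(len(q))]; s=np.linalg.lstsq(A,q[:,2],rcond=None)[0]; e=abs(A@s-q[:,2]); q=q[e<max(2,1.5*np.median(e))]
print("face",len(q),s,"tilt",np.arctan(np.hypot(*s[:2])),"yaw",np.arctan2(s[1],s[0]),cv2.minAreaRect(q[:,:2].astype(np.float32)),q.mean(0))
im=D["top"]["im"][140:225,90:410,::-1]
cv2.imwrite("pics/crop.png",cv2.resize(im,(800,212),interpolation=cv2.INTER_CUBIC))
E
python3 m.py
```

```text
top rock 267 med [485.2  60.9  63.2] mid [484.2  61.2  64.1] ext [47.1 44.  12. ]
top sock 116 med [463.5 -15.2  69.2] mid [462.3 -15.2  69.1] ext [29.9 32.1  8.2]
top es 34 med [ 495.4 -277.4   77.1] mid [ 495.4 -276.6   77.7] ext [13.8 16.8  5.4]
top ep 136 med [ 487.8 -352.4   89. ] mid [ 489.  -352.1   88.7] ext [29.  32.3  8. ]
top gs 44 med [445.5 317.2  90.8] mid [445.7 318.4  90.5] ext [15.8 18.   7.6]
top gp 97 med [475.3 273.1  92.7] mid [476.1 273.   92.5] ext [23.3 25.3  9. ]
side rock 85 med [492.7  61.1  62.2] mid [492.7  60.7  62.2] ext [24.5 37.6  5.5]
side sock 146 med [459.5 -13.1  69.6] mid [459.7 -13.5  69.7] ext [38.  39.7  6.4]
side es 39 med [ 494.2 -272.5   76.5] mid [ 493.2 -280.8   76. ] ext [21.9 34.3  9.3]
side ep 73 med [ 488.4 -345.1   89.5] mid [ 487.7 -348.5   88.7] ext [35.5 32.2 10.2]
side gs 108 med [443.7 325.   90.8] mid [443.8 322.6  89.1] ext [21.  21.7 12.3]
side gp 175 med [473.6 281.1  93.2] mid [474.3 278.5  92.4] ext [30.1 28.9 11.7]
supply ((491.34661865234375, 17.813575744628906), (159.5276336669922, 116.11880493164062), 74.14720153808594) 54.823879196628695
extr ((494.0483703613281, -315.44146728515625), (159.57290649414062, 86.73799133300781), 85.13546752929688) 62.99947451061439
face 858 [  0.22375754   0.15598061 -74.84659478] tilt 0.26628143453644393 yaw 0.6087746877396147 ((464.43658447265625, 298.5467529296875), (89.92205810546875, 129.03614807128906), 33.464149475097656) [462.52159746 297.17197797  74.98978441]
```

View pics/crop.png

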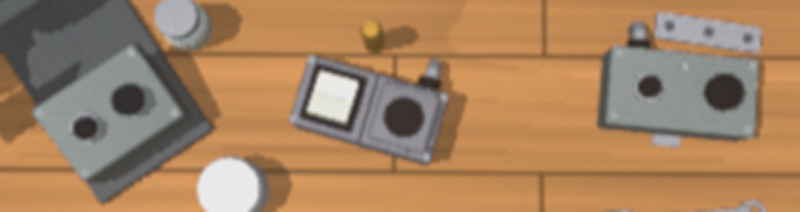

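The crop confirms it: grey supply with white rocker, extractor start to the left of the mushroom, and grinder start lower-left. Heights match the description to about 1 mm. The distances also match: 53 mm between the grinder buttons and 76 mm between the extractor buttons. Next is the rocker.

```bash
cat >> h.py <<'E'
from scipy.spatial.transform import Rotation as Ro
def press(p,rpy,start,end,fmax,step=1.):
    """advance along tool z from -start mm (before p) to +end mm past p, stop when the force along it exceeds fmax"""
    a=Ro.from_euler("xyz",rpy).apply([0,0,1]); p=np.array(p,float)
    r.move_linear(list(p-start*a),None,rate=100)
    f0=np.array(r.current_contact_force()); s=-start; log=[]
    while s<end:
        s+=step; r.move_linear(list(p+s*a),None,rate=20); r.wait(.03)
        f=-(np.array(r.current_contact_force())-f0)@a
        log.append((round(float((np.array(r.current_tcp_pos())-p)@a),1),round(float(f),1)))
        if f>fmax: break
    r.wait(.2); print(log,r.current_time())
    return a
def save(n,name):
    im,d=r.read_camera(n); np.savez(n+".npz",im=im,d=d,P=cloud(n,d)); return im
E
python3 - <<'E'
from h import *
rpy=[np.pi,0,-.276]; p=[467.5,66,66]
r.grip(0)
r.reach([p[0],p[1],230],rpy); print(r.current_time(),r.current_contact_force(),r.current_opening())
r.move_linear([p[0],p[1],100])
press(p,rpy,8,7,12)
r.move_linear([p[0],p[1],150])
im=save("side","s2"); t=save("top","t2")
cv2.imwrite("pics/s2.png",np.hstack([cv2.resize(im[180:270,210:300,::-1],(400,400)),cv2.resize(t[150:215,195:275,::-1],(400,400))]))
print(r.current_time())
E
```

```text
3.4583 [-0.40095602 -0.23191403 -0.44362313] 0.1659825017805708
[(-7.4, 1.4), (-6.0, 0.2), (-4.9, 1.6), (-3.9, 0.4), (-3.0, 1.0), (-2.0, 0.3), (-1.0, 1.5), (0.1, 0.6), (1.1, 2.1), (2.1, 0.9), (3.0, 1.0), (4.1, 1.5), (4.9, 3.1), (5.1, 13.5)] 9.05
9.9
```

View pics/s2.png

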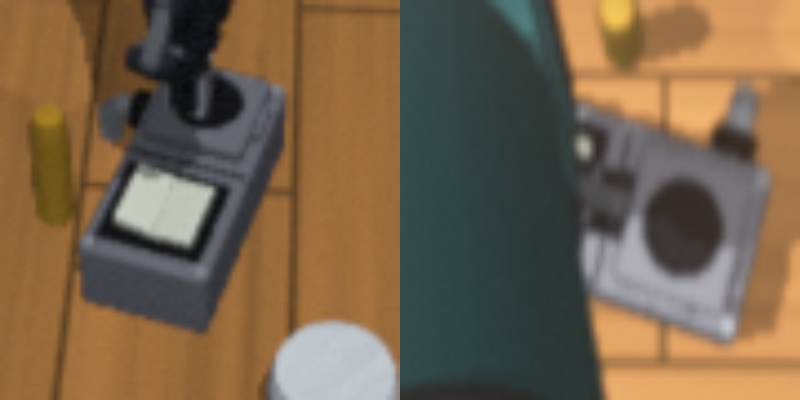

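The tip met a firm stop at z = 60.9, and the rocker's near half should be 61 mm high when on. I'll check the two halves in the side depth image.

Run:
```python
from h import *
D=np.load("side.npz"); P,im=D["P"],D["im"].astype(int)
m=(im.min(-1)>130)&(abs(P[...,0]-484)<35)&(abs(P[...,1]-61)<32)&(P[...,2]>54)&(P[...,2]<75)
q=P[m]; print(len(q),cv2.minAreaRect(q[:,:2].astype(np.float32)))
R=Ro.from_euler("z",-.276).as_matrix(); l=(q-[484.2,61.2,0])@R
for a in range(-24,24,8):
    k=(l[:,0]>=a)&(l[:,0]<a+8); print(a,k.sum(),np.median(l[k,2]).round(1) if k.any() else "")
```

```text
240 ((480.5775451660156, 63.5095329284668), (46.15645980834961, 46.13780975341797), 76.1606216430664)
-24 42 62.1
-16 44 62.7
-8 42 62.5
0 44 64.6
8 41 66.5
16 12 68.3
```

The rocker is on: near half level at 61–62 mm, far half rising to 68 mm. Next, the extractor start.

Run:
```python
from h import *
rpy=[np.pi,0,-.085]; p=[495,-276.8,76]
r.reach([p[0],p[1],150],rpy)
press(p,rpy,4,7.5,9)
r.move_linear([p[0],p[1],79],None,rate=40); r.wait(.1)
r.move_linear([p[0],p[1],170]); print(r.current_time())
```

```text
[(-3.5, 0.5), (-2.0, 0.3), (-0.9, 0.3), (-0.1, 0.4), (0.9, 2.9), (1.9, 2.9), (2.9, 2.5), (3.9, 3.7), (4.9, 3.9), (5.9, 5.5), (6.1, 11.4)] 15.3667
16.625
```

The spring force rose to 5.5 N, then hit the stop at 6.1 mm, so the button went fully in, and it was released afterwards. Last, the grinder. The face geometry predicts start at (445.7, 318.5, 90.5), which agrees with the direct measurement.

Run:
```python
from h import *
rpy=[np.pi,-.262,.6]; p=np.array([445.2,319.2,90.])
a=Ro.from_euler("xyz",rpy).apply([0,0,1]); print(a)
r.reach(list(p-80*a),rpy)
press(p,rpy,5,9,12)
r.wait(.2)
r.move_linear(list(p-100*a)); print(r.current_time())
q=r.current_joint_positions()
r.reach([400,-60,300],[np.pi,0,0]); print(r.current_time())
im=save("side","s3"); t=save("top","t3")
cv2.imwrite("pics/s3.png",np.hstack([cv2.resize(im[270:350,205:295,::-1],(400,400)),cv2.resize(t[150:225,95:180,::-1],(400,400))]))
for n,C in {"top":((194,299),(221,281)),"side":((401,490),(381,459))}.items():
    D=np.load(n+".npz"); P=D["P"]; I=D["im"].max(-1); v,u=np.mgrid[:384,:512]
    for c in C:
        m=(np.hypot(u-c[0]*.64,v-c[1]*.64)<13)&(I<60); h=(P[m]-p)@-a
        print(n,"height along normal rel. p",np.percentile(h,[50,80]).round(1))
```

```text
[ 0.2137725   0.14624964 -0.96587388]Traceback (most recent call last):
  File "<stdin>", line 5, in <module>
  File "h.py", line 13, in press
    r.move_linear(list(p-start*a),None,rate=100)
    ~~~~~~~~~~~~~^^^^^^^^^^^^^^^^^^^^^^^^^^^^^^^
bench.IKError: the arm cannot follow that straight line within its joint ranges
```

The straight line is out of joint range. The button is round, so I'll try other turns about the tool axis.

Run:
```python
from h import *
lo=np.array([-2.69,-.47,-1.27,.19,-1.53,.08,-3.09]);hi=np.array([2.69,2.24,1.36,2.51,4.68,2.07,3.09])
p=np.array([445.2,319.2,90.]); R0=Ro.from_euler("xyz",[np.pi,-.262,.6]); a=R0.apply([0,0,1])
print(r.current_time(),np.round(r.current_joint_positions(),2))
for d in range(-180,180,30):
    e=list((R0*Ro.from_euler("z",d,degrees=True)).as_euler("xyz"))
    o=[r.solve_ik(list(p+s*a),e) for s in(-80,-40,-5,7)]
    print(d,[None if q is None else (np.round(q,2).tolist() if i in(0,3) else np.round(min(np.minimum(np.array(q)-lo,hi-q)),2)) for i,q in enumerate(o)])
```

```text
18.725 [-0.68  0.37 -0.05  2.28  0.23  0.24 -1.92]
-180 [[0.07, 0.58, -1.07, 2.25, 1.15, 0.63, 0.33], np.float64(0.19), np.float64(0.2), [0.03, 0.81, -1.07, 2.25, 1.49, 0.74, 0.07]]
-150 [[-0.13, 0.47, -0.78, 2.26, 0.98, 0.46, -0.04], np.float64(0.24), np.float64(0.24), [-0.38, 0.59, -0.45, 2.27, 1.36, 0.29, -0.4]]
-120 [[-0.23, 0.43, -0.64, 2.26, 0.88, 0.39, -0.47], np.float64(0.23), np.float64(0.13), [-0.55, 0.56, -0.22, 2.28, 1.23, 0.16, -0.81]]
-90 [[-0.35, 0.41, -0.48, 2.27, 0.75, 0.34, -0.87], np.float64(0.16), np.float64(0.05), [-0.66, 0.55, -0.08, 2.28, 1.01, 0.09, -1.12]]
-60 [[-0.47, 0.39, -0.33, 2.27, 0.6, 0.29, -1.24], np.float64(0.11), np.float64(0.01), [-0.62, 0.56, -0.14, 2.28, 1.13, 0.12, -1.77]]
-30 [[-0.58, 0.38, -0.19, 2.27, 0.42, 0.26, -1.59], np.float64(0.08), np.float64(0.05), [-0.62, 0.56, -0.14, 2.28, 1.13, 0.12, -2.29]]
0 [[-0.69, 0.37, -0.05, 2.28, 0.23, 0.24, -1.92], np.float64(0.07), np.float64(0.05), [-0.62, 0.56, -0.14, 2.28, 1.13, 0.12, -2.81]]
30 [[-0.78, 0.37, 0.07, 2.28, 0.03, 0.23, -2.25], np.float64(0.06), np.float64(0.02), [-0.88, 0.57, 0.21, 2.29, -1.2, 0.09, -1.02]]
60 [[-0.87, 0.38, 0.18, 2.29, -0.17, 0.23, -2.57], np.float64(0.06), np.float64(0.01), [-0.88, 0.57, 0.21, 2.29, -1.2, 0.09, -1.55]]
90 [[-0.96, 0.39, 0.3, 2.29, -0.37, 0.23, -2.89], np.float64(0.06), np.float64(0.02), [-0.89, 0.57, 0.22, 2.29, -1.22, 0.09, -2.05]]
120 [[-1.19, 0.44, 0.61, 2.3, -0.84, 0.31, -2.94], np.float64(0.13), np.float64(-0.0), [-0.88, 0.57, 0.21, 2.29, -1.2, 0.09, -2.59]]
150 [[-1.52, 0.69, 1.18, 2.31, -1.31, 0.67, -2.98], np.float64(0.1), np.float64(0.09), [-1.01, 0.6, 0.4, 2.3, -1.46, 0.19, -2.87]]
```

Run:
```python
from h import *
p=np.array([445.2,319.2,90.]); R0=Ro.from_euler("xyz",[np.pi,-.262,.6]); a=R0.apply([0,0,1])
rpy=list((R0*Ro.from_euler("z",180,degrees=True)).as_euler("xyz"))
q=r.solve_ik(list(p-80*a),rpy)
up=r.solve_ik([430,200,260],[np.pi,0,np.pi+.6]); print(np.round(q,2),None if up is None else np.round(up,2))
r.move_linear([425,220,240],rate=200)
r.goto_joints(q); print(np.round(r.current_tcp_pos(),1),p-80*a,r.current_contact_force(),r.current_time())
press(p,rpy,5,9,12)
r.wait(.1)
r.move_linear(list(p-80*a)); print(r.current_time())
r.move_linear([400,150,240],rate=200); print(r.current_time())
im=save("side","s3"); t=save("top","t3")
cv2.imwrite("pics/s3.png",np.hstack([cv2.resize(im[270:350,205:295,::-1],(400,400)),cv2.resize(t[150:225,95:180,::-1],(400,400))]))
for n,C in {"top":((194,299),(221,281)),"side":((401,490),(381,459))}.items():
    D=np.load(n+".npz"); P=D["P"]; I=D["im"].max(-1); v,u=np.mgrid[:384,:512]
    for c in C:
        m=(np.hypot(u-c[0]*.64,v-c[1]*.64)<13)&(I<60); h=(P[m]-p)@-a
        if m.any(): print(n,"height along normal rel. p",np.percentile(h,[50,80]).round(1))
```

```text
[ 0.07  0.58 -1.07  2.25  1.15  0.63  0.33] [ 0.3   0.4  -1.07  2.1   0.46  0.89  1.14]
[427.8 307.6 167. ] [428.09819983 307.50002902 167.26991077] [-0.12174616  0.54557002 -0.80050993] 21.1583
[(-4.4, 0.7), (-3.0, 1.0), (-1.9, 0.2), (-1.0, 0.4), (-0.0, 1.2), (1.0, 2.2), (2.0, 2.4), (3.1, 2.3), (4.1, 1.4), (5.1, 1.5), (5.4, 9.9), (5.5, 19.2)] 25.6583
26.4917
27.7167
top height along normal rel. p [-4.7 -3.5]
top height along normal rel. p [ 8.8 10.4]
side height along normal rel. p [-4.3 -3.3]
side height along normal rel. p [ 9.3 10.7]
```

View pics/s3.png

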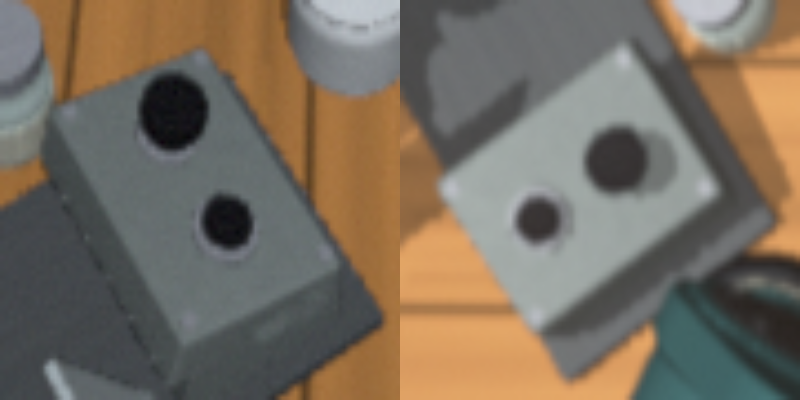

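The grinder's start is in: it hit a firm stop, the cap sits about 5 mm lower, and the stop mushroom stands up. The arm is clear of everything, so I'm handing in.

```bash
python3 -c "
from h import *
print(r.close_job(),r.current_time())"
```

```text
the job is handed in; nothing more can be done
the job is handed in; nothing more can be done
```

The job is handed in at about 28 s of the 48 s allowed: supply rocker on, extractor start pressed fully in and released, and grinder start pressed in with its stop button out; no verdict was returned, and I did not check the extractor buttons by camera after the release.

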